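# Roll the wood-sample tiles flush

## Robot

A 6-joint arm with a two-finger parallel gripper is mounted at the origin on the work surface. World frame = base frame: x ahead of the robot, y to its left, z up, the work surface at z = 0. Lengths are in m, angles in degrees, forces in N, time in s.
With the tool pointing down it reaches from about 0.4 to 0.825 m from the base axis. Payload 7 kg.
Tool frame: the origin (TCP) lies on the centre line of the jaws, within the pads' length; the fingertips stand 22 mm ahead of it and the grasp point (between the pads) lies 3 mm ahead of it; z points along the fingers, y is the line along which they close (so a half turn about z gives the same grasp; the last joint's range is limited). The gripper opens to 88 mm and grips with 3 to 60 N. Pads are 19 mm wide; open, the fingers measure 130 mm over their backs; the gripper's body (78 mm by 193 mm) begins 47 mm behind the grasp point.
Start: joints at [93.512, 20.546, 0.682, 0, -70.136, -16.507], TCP at [0.152, 0.658, 0.249] pointing down, gripper open.
Joint ranges: [-176.03, 176.03], [-82.01, 121.73], [-58.28, 71.71], [-173.87, 95.51], [-174.79, -0.11], [-173.66, 173.66]. Speed limits (degrees/s): [136.94, 136.94, 172.46, 180, 180, 180].

## Interface

Orientations are given as [roll, pitch, yaw] about the fixed x, y, z axes, in that order (R = Rz(yaw) Ry(pitch) Rx(roll)).
In Python, from plant import get_state, cams, r gives the robot as it stands.
- The arm moves only by the tool apply_moves, never from a script. Its argument "targets" is a list of rows, each an object with "dp": the shift along the world's x, y, z in m, a list of three; "yaw": the turn about the world's z in degrees. In form: [{"dp": [x, y, z], "yaw": yaw}, ...]. A call has 1 to 20 rows; each row is the pose to reach, as a shift and turn from the pose commanded when the call began; what a row does not reach only later rows make up. A row lasts 1/12 s, in which the tool goes at most 41.7 mm and 7.16 degrees, less where a joint would pass 70% of its speed; a pose out of reach is approached as far as the arm can. A call with a gripper value outside its range is refused whole. "grip" is the gripper command: -1 is fully open, 1 is shut, values between are in proportion, set as the call begins (left out, the last holds). The fingers move at their own pace and stop on an object; "squeeze" is the grip in N (left out, the last holds). Time passes only in rows, so rows that repeat a pose let the fingers close. It gives the time, the measured TCP pose, the force, the opening and the grip force at its end, in the units of the state.
- get_state(): the state, without advancing time (a new reading comes with each control period).
- cams.capture(name): name is "scene" or "top" or "wrist"; returns a dict with "image" (400x640x3 uint8, red, green, blue), "range_z" (400x640 float32, m along the optical axis (not along the pixel's ray), 0 where there is no reading), "fx", "fy", "cx", "cy" (pixels), "k1" (the pictures are not rectified: a ray, as slopes to the right and down, at radius r is drawn at 1 + k1 r^2 times it, then the intrinsics apply), "R" (3x3) and "t" (3): a world point X has camera coordinates R X + t; the wrist camera has in their place "T_tool_cam" (4x4, takes a point from camera to tool coordinates, whose origin is the TCP and whose axes are the flange's). Camera axes: x right, y down, z forward; pixel columns grow to the right and rows downward; lengths in m; the calibration is good to about 2 mm. A picture is of the moment at which its call begins: read the wrist's pose just before it.
- r.close_job(): hands the job in; it is judged then, once.
The state is a dict: "time_s": time; "joints": joint angles; "qd": joint speeds; "joint_torque": joint torques, N m; "tcp_pos": TCP position; "eef_rot": TCP orientation; "contact_force": force on the tool from outside, world axes, zero at the start; "moment": the same for the moment, N m; "gripper_width": finger opening in m; "gripper_force": force on a finger pad.
Only numpy, scipy, OpenCV 4.12 (cv2) and the standard library are available. Lean on these libraries where they do the work, as an engineer would, in place of code of your own. Each camera call takes 0.05 s, during which the arm holds its last target. There are 200 camera calls.

## Task

Take the hand roller from its rest, set it on the plain margin at one end of the sample strip and roll it along the row in one unbroken pass, bearing down steadily (about 20 N, never as much as 40 N), until all six tiles are pressed home flush with the bed; do not lift the roller off the strip before all are flush, and touch the strip only with the roller. Then stand the roller upright back in its rest and let go, leaving the other things on the bench alone.

Things in the scene. Friction and masses are not known exactly. Their poses are not given: they have to be found in the camera images.
- board: Wood-sample strip fixed to the bench: dark base 120 x 320 x 14 mm, a paler bed 96 x 296 mm on it, and in the bed a row of six wooden tiles of different browns. Origin: centre of the base's underside, z up. The row runs along y from tile 1 (-y) to tile 6 (+y), centres at x = 0, y = -85, -51, -17, 17, 51, 85 mm; a tile is 60 mm (x) by 32.5 mm (y).
- hinge_end (a point): Point over the plain solid margin of the bed beyond tile 1 (y = -125 mm, 45 mm above the base's underside), here just at the bed's top. Each margin is 45 mm long (|y| 102 to 147 mm) and level with the bed's side rails; tiles must be flush with these. The bed is hinged at this end (y = -145, 22 mm up).
- wedge_end (a point): Point at y = +125 mm, 45 mm above the base's underside. A wedge props this end of the bed at a slope of 0 to 1.4 degrees that is not measured and differs each time, so the margin's top here really lies 0 to 7 mm above this point. The slope is stiff: pressing does not alter it.
- roller: Hand roller, 0.36 to 0.6 kg: a black hard wheel 56 mm across and 40 mm wide, turning freely in a steel fork, with an upright wooden grip. Origin: lowest point of the wheel, z up through the grip, y along the axle, x the way it rolls. Fork 44 mm (x) by 66 mm (y); its cheeks (|y| 23 to 33 mm) reach down to 12 mm above the origin, its bridge up to 67 mm. At the start it stands in its rest.
- roller_grip (a point): Best grasp point of the roller, 95 mm above its origin, in the wooden grip: a block 26 mm (x) by 44 mm (y), from 67 to 117 mm up. Gripped across its 26 mm (along x) it holds steadiest.
- rest: Green rest for the roller, 80 (x) by 100 (y) by 32 mm, fixed to the bench. Origin: centre of its underside, z up. A roller at home has its origin 8 mm straight above this one, with its x and y axes along the rest's.
- rest_ledges (a point): Centre of the rest at the height of its two ledges, 20 mm above its underside; the fork's cheeks stand on them. Walls 12 mm higher than the ledges stand around the cheeks with 4 mm to spare on every side; the wheel hangs in the 48 mm slot between the ledges.
- cone: Bystander: loose turned wooden post, 64 mm in diameter at the foot, 120 mm tall; origin centre of its underside.
- numberwheel: Bystander: loose rusty iron numbering wheel lying flat, 90 mm over its teeth, 30 mm tall; origin centre of its underside.
- inclinometer: Bystander: loose teal hand instrument lying flat, about 165 by 90 mm, 16 mm tall; origin under the middle of its bar, the round dial 70 mm along its x axis.
- tile1 (a joint): How far tile 1 has been pressed in, m: about 0 as found (top 5 mm proud of the bed), 0.005 fully home and flush. It sits in stiff mastic: moves only under more than about 9 N of downward force, stays where it is left, and goes solid at 0.005.
- tile2 (a joint): How far tile 2 has been pressed in, m: about 0 as found (top 5 mm proud of the bed), 0.005 fully home and flush. It sits in stiff mastic: moves only under more than about 9 N of downward force, stays where it is left, and goes solid at 0.005.
- tile3 (a joint): How far tile 3 has been pressed in, m: about 0 as found (top 5 mm proud of the bed), 0.005 fully home and flush. It sits in stiff mastic: moves only under more than about 9 N of downward force, stays where it is left, and goes solid at 0.005.
- tile4 (a joint): How far tile 4 has been pressed in, m: about 0 as found (top 5 mm proud of the bed), 0.005 fully home and flush. It sits in stiff mastic: moves only under more than about 9 N of downward force, stays where it is left, and goes solid at 0.005.
- tile5 (a joint): How far tile 5 has been pressed in, m: about 0 as found (top 5 mm proud of the bed), 0.005 fully home and flush. It sits in stiff mastic: moves only under more than about 9 N of downward force, stays where it is left, and goes solid at 0.005.
- tile6 (a joint): How far tile 6 has been pressed in, m: about 0 as found (top 5 mm proud of the bed), 0.005 fully home and flush. It sits in stiff mastic: moves only under more than about 9 N of downward force, stays where it is left, and goes solid at 0.005.
Mind the look-alikes: they are no part of the job. There is more than one size of the roller; the one meant has the size given above.

How it is judged:
By the outcome, as a careful person would: the job done as asked, in the order asked, and still so for the second after the job is handed in, with the robot touching nothing.
It also fails if it takes over 72 s, if anything falls off the work surface, if the arm or the gripper's body presses on something with over 40 N, if the wrist force passes 120 N, or if a joint passes its speed limit or range.

## Working session

There is one attempt and no reset: what is moved stays moved. The work goes in short steps, Python scripts to look and compute and a tool call to move; the robot and the scene stay as the last step left them, time stands still between calls to the robot, and variables do not carry over. Pictures are saved under pics/ and viewed, at most 10 in all, crops included, and the job is handed in when it is done.

Besides the shell and the picture viewer there is one more tool, called after ">>>" as name([rows], argument=value, ...), one row to a line, values as JSON. apply_moves: Moves the arm, as the interface text tells. Its arguments: {"type":"object","properties":{"targets":{"type":"array","items":{"type":"object","properties":{"dp":{"type":"array","items":{"type":"number"}},"yaw":{"type":"number"}}}},"grip":{"type":"number"},"squeeze":{"type":"number"}},"required":["targets"]}

```bash
mkdir -p pics; cat > h.py <<'E'
import numpy as np, cv2
from plant import get_state, cams, r
from scipy.spatial.transform import Rotation as Ro
def cap(n,f=None):
    s=get_state(); c=cams.capture(n)
    if f: cv2.imwrite('pics/'+f,c['image'][:,:,::-1])
    if 'T_tool_cam' in c:
        T=np.eye(4);T[:3,:3]=Ro.from_euler('xyz',s['eef_rot'],degrees=True).as_matrix();T[:3,3]=s['tcp_pos']
        M=T@c['T_tool_cam']
    else:
        M=np.eye(4);M[:3,:3]=np.array(c['R']).T;M[:3,3]=-M[:3,:3]@np.array(c['t'])
    u,v=np.meshgrid(np.arange(640),np.arange(400))
    xd=(u-c['cx'])/c['fx'];yd=(v-c['cy'])/c['fy'];x,y=xd.copy(),yd.copy()
    for _ in range(10):
        q=1+c['k1']*(x*x+y*y);x,y=xd/q,yd/q
    z=c['range_z'];P=np.stack([x*z,y*z,z],-1)@M[:3,:3].T+M[:3,3]
    P[z==0]=np.nan
    return c,P
E
python3 - <<'E'
from h import *
print(get_state())
for n in('top','scene'):
    c,P=cap(n,n+'.png'); np.save(n+'.npy',P); print(n,c['fx'],c['k1'],np.array(c['R']).round(2).tolist(),c['t'])
E
```

```text
{'time_s': 0.0, 'joints': array([ 9.35125970e+01,  2.05911992e+01,  6.32631687e-01, -2.15330516e-02,
       -7.01357675e+01, -1.65042997e+01]), 'qd': array([ 0.1009728 , -0.02913861, -0.05621173, -0.06465271,  0.0528314 ,
       -0.01590642]), 'joint_torque': array([ 2.09980186e-03, -5.82730114e+01,  2.93043441e+01,  6.99674428e+00,
        6.85954874e-03, -1.50661845e-04]), 'tcp_pos': array([0.15169041, 0.65725519, 0.2476122 ]), 'eef_rot': array([ 1.79903801e+02, -7.39386156e-03, -1.29990299e+01]), 'contact_force': array([-0.06857047,  0.05962383,  0.14418738]), 'moment': array([-0.04302038,  0.00189576,  0.00751971]), 'gripper_force': 0.0, 'gripper_width': 0.08773794619630235}
top 458.22957872098743 -0.011037024556749238 [[0.01, -1.0, 0.0], [-0.99, -0.01, -0.14], [0.14, -0.0, -0.99]] [-0.09798183  0.66968699  1.24719217]
scene 408.1877901299913 -0.02276318918887318 [[-0.44, 0.9, 0.02], [0.46, 0.24, -0.86], [-0.78, -0.36, -0.51]] [ 0.35643869 -0.18141644  1.5164386 ]
```

View pics/top.png

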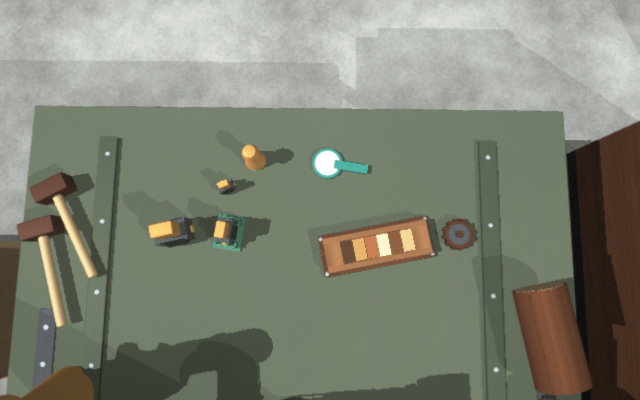

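View pics/scene.png

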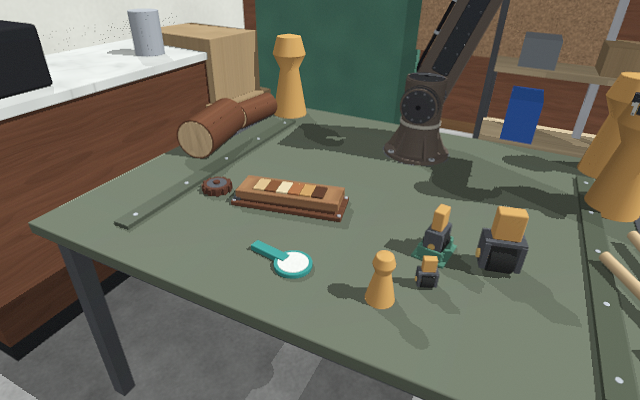

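The top view shows the rest with its roller at (227,232). The larger look-alike is at (170,230) and the smaller one at (225,185). The strip is centred near (377,247), the numbering wheel at (459,234), the post at (254,157) and the instrument at (327,163). I'll measure next, using depth.

```bash
python3 - <<'E'
from h import *
P=np.load('top.npy')
f=np.isfinite(P[...,2])
def box(n,u0,u1,v0,v1,z0,z1):
    Q=P[v0:v1,u0:u1].reshape(-1,3);Q=Q[(Q[:,2]>z0)&(Q[:,2]<z1)]
    rc=cv2.minAreaRect((Q[:,:2]*1000).astype(np.float32))
    print(n,len(Q),'rect',np.round(rc[0],1),np.round(rc[1],1),round(rc[2],1),'z',np.percentile(Q[:,2],[5,50,95]).round(4));return Q
print('table z',np.nanmedian(P[280:310,150:300,2]))
box('rest',205,248,205,255,.012,.045)
box('grip',205,248,205,255,.10,.14)
box('forkroll',205,248,205,255,.06,.14)
box('base',310,445,205,285,.008,.08)
Q=box('bed',310,445,205,285,.035,.08)
for b in [('big',140,200,210,250),('small',212,240,172,198),('cone',235,275,135,180),('nw',440,480,210,255),('inc',305,375,140,185)]: box(*b,.01,.2)
c=cv2.imread('pics/top.png')
cv2.imwrite('pics/crop.png',np.hstack([cv2.resize(c[205:290,310:445],None,fx=3.5,fy=3.5,interpolation=2),cv2.resize(c[200:285,195:265],None,fx=3.5,fy=3.5,interpolation=2)]))
E
```

```text
table z -0.000837552716606238
rest 215 rect [573.  191.7] [64.9 85.7] 81.2 z [0.0171 0.0307 0.0428]
grip 193 rect [572.8 191.4] [26.  44.1] 83.4 z [0.1086 0.1235 0.1273]
forkroll 407 rect [573.1 191.8] [43.2 66. ] 81.3 z [0.0699 0.0934 0.1265]
base 4702 rect [ 532.9 -243.4] [360.2 210.7] 83.5 z [0.0117 0.0466 0.0537]
bed 3539 rect [ 536.3 -231.8] [ 96.1 296.4] 11.5 z [0.0423 0.0482 0.0542]
big 1068 rect [569.8 331.2] [81.1 93.5] 6.2 z [0.0396 0.0915 0.1599]
small 222 rect [700.5 198.3] [32.7 46.1] 26.1 z [0.0199 0.0455 0.0784]
cone 418 rect [782.5 119.1] [48.3 56.3] 46.4 z [0.0151 0.098  0.1183]
nw 732 rect [ 572.4 -466.1] [90.4 86.4] 88.6 z [0.0175 0.0238 0.0286]
inc 762 rect [ 779.2 -125.8] [ 87.7 161. ] 0.9 z [0.0105 0.0138 0.0186]
```

View pics/crop.png

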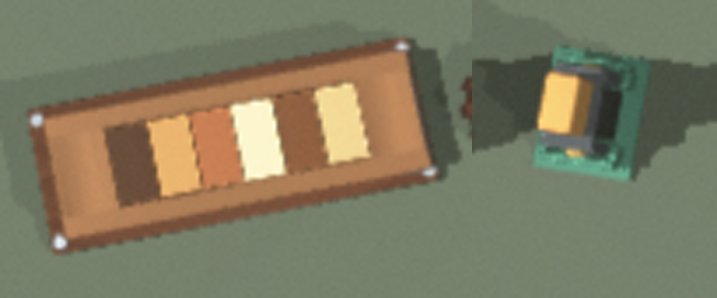

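>>> apply_moves([
  {"dp": [0.421,-0.466,0.05],"yaw": 5},
  {"dp": [0.421,-0.466,0.05],"yaw": 5},
  {"dp": [0.421,-0.466,0.05],"yaw": 5},
  {"dp": [0.421,-0.466,0.05],"yaw": 5},
  {"dp": [0.421,-0.466,0.05],"yaw": 5},
  {"dp": [0.421,-0.466,0.05],"yaw": 5},
  {"dp": [0.421,-0.466,0.05],"yaw": 5},
  {"dp": [0.421,-0.466,0.05],"yaw": 5},
  {"dp": [0.421,-0.466,0.05],"yaw": 5},
  {"dp": [0.421,-0.466,0.05],"yaw": 5},
  {"dp": [0.421,-0.466,0.05],"yaw": 5},
  {"dp": [0.421,-0.466,0.05],"yaw": 5},
  {"dp": [0.421,-0.466,0.05],"yaw": 5},
  {"dp": [0.421,-0.466,0.05],"yaw": 5},
  {"dp": [0.421,-0.466,0.05],"yaw": 5},
  {"dp": [0.421,-0.466,0.05],"yaw": 5},
  {"dp": [0.421,-0.466,0.05],"yaw": 5},
  {"dp": [0.421,-0.466,0.05],"yaw": 5},
  {"dp": [0.421,-0.466,0.05],"yaw": 5},
], grip=-1)

```text
time_s: 1.68
tcp_pos: [0.5722, 0.1922, 0.2982]
eef_rot: [180.0, 0.0, -8.0]
contact_force: [-0.4, -0.6, 0.2]
gripper_width: 0.0874
gripper_force: 0.0
```

```bash
python3 - <<'E'
from h import *
c,P=cap('wrist','w1.png'); np.save('w1.npy',P)
s=get_state();print(s['tcp_pos'],s['eef_rot'],s['time_s'],s['joints'].round(1))
def box(n,z0,z1,rad=.08,c0=(.573,.192)):
    Q=P.reshape(-1,3);Q=Q[(Q[:,2]>z0)&(Q[:,2]<z1)&(np.hypot(Q[:,0]-c0[0],Q[:,1]-c0[1])<rad)]
    rc=cv2.minAreaRect((Q[:,:2]*1000).astype(np.float32))
    print(n,len(Q),np.round(rc[0],1),np.round(rc[1],1),round(rc[2],1),np.percentile(Q[:,2],[5,50,95]).round(4))
box('grip',.11,.15,.05);box('gf',.06,.15,.06);box('rest',.026,.038);box('resta',.01,.038)
# slope of bed from top view
T=np.load('top.npy')[205:285,310:445].reshape(-1,3)
a=np.radians(101.5);u=np.array([np.cos(a),np.sin(a)]);w=np.array([np.sin(a),-np.cos(a)])
d=T[:,:2]-[.5363,-.2318];Y=d@u;X=d@w
m=(abs(X)<.046)&(abs(Y)<.146)&((abs(X)>.034)|(abs(Y)>.106))&(T[:,2]>.035)
print('slope',np.polyfit(Y[m],T[m,2],1),m.sum())
for lo in np.arange(-.145,.145,.02):
    k=m&(Y>lo)&(Y<lo+.02);k2=(abs(X)<.025)&(Y>lo)&(Y<lo+.02);print(round(lo+.01,3),np.median(T[k,2]).round(4),np.median(T[k2,2]).round(4))
E
```

```text
[0.57204867 0.19253828 0.2983851 ] [ 1.79997462e+02  2.32627832e-02 -7.92750278e+00] 1.7333 [ 37.1  12.3  -4.3  -0.  -73.5  45. ]
grip 1335 [573.6 193.8] [25.8 43.9] 81.4 [0.1219 0.1246 0.1258]
gf 2449 [573.3 193.8] [43.4 66.6] 81.1 [0.073  0.1227 0.1256]
rest 613 [573.8 194.1] [63.4 85.7] 82.0 [0.0299 0.0316 0.0334]
resta 809 [573.9 194.1] [63.4 85.9] 82.0 [0.0186 0.0312 0.0331]
slope [0.0118388  0.04631069] 1605
-0.135 0.0449 0.0445
-0.115 0.0451 0.0451
-0.095 0.0456 0.0493
-0.075 0.0453 0.0497
-0.055 0.046 0.0507
-0.035 0.0454 0.0506
-0.015 0.0465 0.0501
0.005 0.0465 0.0515
0.025 0.0465 0.0517
0.045 0.0468 0.051
0.065 0.047 0.0513
0.085 0.0469 0.052
0.105 0.0478 0.0486
0.125 0.0474 0.0473
0.145 0.048 0.0462
```

View pics/w1.png

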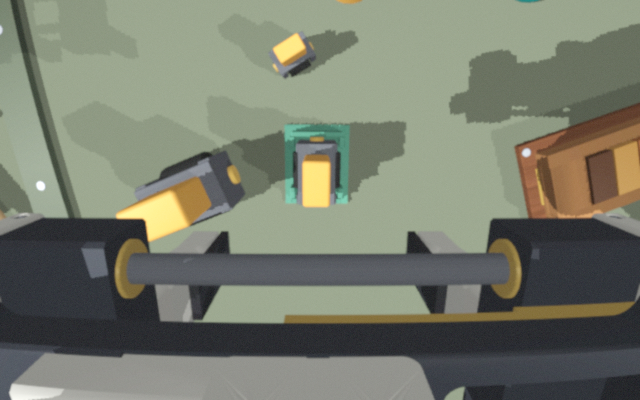

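The wrist view shows the roller standing in the green rest, grip top near (317,182). The large look-alike is at (190,195) and the small one at (292,55). I'll check that the gripper body clears the large one before going down.

```bash
python3 - <<'E'
from h import *
for n in('w1','top'):
    Q=np.load(n+'.npy').reshape(-1,3);d=Q[:,:2]-[.5734,.1936];a=np.radians(82)
    al=d@[np.cos(a),np.sin(a)];la=d@[np.sin(a),-np.cos(a)]
    for z in(.05,.1,.12,.135):
        k=(al>.06)&(al<.25)&(abs(la)<.06)&(Q[:,2]>z)&(Q[:,2]<.2)
        if k.sum(): print(n,z,k.sum(),np.percentile(al[k],[0,2]).round(3))
E
```

```text
w1 0.05 5850 [0.09  0.093]
w1 0.1 3038 [0.108 0.109]
w1 0.12 2703 [0.108 0.109]
w1 0.135 2423 [0.109 0.11 ]
top 0.05 906 [0.087 0.091]
top 0.1 459 [0.106 0.108]
top 0.12 408 [0.107 0.109]
top 0.135 372 [0.107 0.109]
```

>>> apply_moves([
  {"dp": [0.001,0.001,-0.03],"yaw": 0},
  {"dp": [0.001,0.001,-0.06],"yaw": 0},
  {"dp": [0.001,0.001,-0.09],"yaw": 0},
  {"dp": [0.001,0.001,-0.1],"yaw": 0},
  {"dp": [0.001,0.001,-0.1],"yaw": 0},
])

```text
time_s: 2.15
tcp_pos: [0.5719, 0.1929, 0.196]
eef_rot: [179.8, 0.2, -7.9]
contact_force: [-0.3, 0.4, 0.8]
gripper_width: 0.0877
gripper_force: 0.0
```

>>> apply_moves([
  {"dp": [0.001,0.001,-0.025],"yaw": 0},
  {"dp": [0.001,0.001,-0.05],"yaw": 0},
  {"dp": [0.001,0.001,-0.07],"yaw": 0},
  {"dp": [0.001,0.001,-0.085],"yaw": 0},
  {"dp": [0.001,0.001,-0.09],"yaw": 0},
  {"dp": [0.001,0.001,-0.09],"yaw": 0},
  {"dp": [0.001,0.001,-0.09],"yaw": 0},
])

```text
time_s: 2.73
tcp_pos: [0.5757, 0.1946, 0.1103]
eef_rot: [-179.9, -0.1, -7.9]
contact_force: [0.6, 0.6, 1.3]
gripper_width: 0.0877
gripper_force: 0.0
```

>>> apply_moves([
  {"dp": [0,0,0],"yaw": 0},
  {"dp": [0,0,0],"yaw": 0},
  {"dp": [0,0,0],"yaw": 0},
  {"dp": [0,0,0],"yaw": 0},
  {"dp": [0,0,0],"yaw": 0},
  {"dp": [0,0,0],"yaw": 0},
  {"dp": [0,0,0],"yaw": 0},
  {"dp": [0,0,0],"yaw": 0},
  {"dp": [0,0,0],"yaw": 0},
  {"dp": [0,0,0],"yaw": 0},
  {"dp": [0,0,0],"yaw": 0},
  {"dp": [0,0,0],"yaw": 0},
], grip=1, squeeze=60)

```text
time_s: 3.73
tcp_pos: [0.5748, 0.1936, 0.1085]
eef_rot: [180.0, 0.0, -8.0]
contact_force: [0.2, -0.1, 1.0]
gripper_width: 0.0256
gripper_force: 60.0
```

>>> apply_moves([
  {"dp": [0,0,0.005],"yaw": 0},
  {"dp": [0,0,0.015],"yaw": 0},
  {"dp": [0,0,0.03],"yaw": 0},
  {"dp": [0,0,0.05],"yaw": 0},
  {"dp": [0,0,0.07],"yaw": 0},
  {"dp": [0,0,0.09],"yaw": 0},
  {"dp": [0,0,0.1],"yaw": 0},
  {"dp": [0,0,0.1],"yaw": 0},
  {"dp": [0,0,0.1],"yaw": 0},
])

```text
time_s: 4.48
tcp_pos: [0.5745, 0.1937, 0.2085]
eef_rot: [-180.0, 0.0, -8.0]
contact_force: [0.3, 0.6, -6.6]
gripper_width: 0.0257
gripper_force: 60.0
```

>>> apply_moves([
  {"dp": [0,-0.02,0],"yaw": 1},
  {"dp": [-0.001,-0.055,0],"yaw": 2},
  {"dp": [-0.002,-0.09,0],"yaw": 3},
  {"dp": [-0.003,-0.125,0],"yaw": 4},
  {"dp": [-0.004,-0.16,0],"yaw": 5},
  {"dp": [-0.005,-0.195,0],"yaw": 6},
  {"dp": [-0.006,-0.23,0],"yaw": 7},
  {"dp": [-0.007,-0.265,0],"yaw": 8},
  {"dp": [-0.008,-0.3,0],"yaw": 9.5},
  {"dp": [-0.009,-0.335,0],"yaw": 11},
  {"dp": [-0.01,-0.37,0],"yaw": 12.5},
  {"dp": [-0.011,-0.405,0],"yaw": 14},
  {"dp": [-0.012,-0.44,0],"yaw": 15.5},
  {"dp": [-0.012,-0.475,0],"yaw": 17},
  {"dp": [-0.013,-0.51,0],"yaw": 18.5},
  {"dp": [-0.013,-0.535,0],"yaw": 19.5},
  {"dp": [-0.013,-0.55,0],"yaw": 19.5},
  {"dp": [-0.013,-0.553,0],"yaw": 19.5},
  {"dp": [-0.013,-0.553,0],"yaw": 19.5},
  {"dp": [-0.013,-0.553,0],"yaw": 19.5},
])

```text
time_s: 6.15
tcp_pos: [0.5614, -0.3585, 0.2073]
eef_rot: [-179.9, 0.1, 11.5]
contact_force: [-0.6, 0.0, -5.1]
gripper_width: 0.0258
gripper_force: 60.0
```

```bash
python3 - <<'E'
from h import *
s=get_state();print(s)
c,P=cap('top','top2.png');np.save('top2.npy',P)
c,P=cap('wrist','w2.png');np.save('w2.npy',P)
E
```

```text
{'time_s': 6.15, 'joints': array([-1.58462357e+01,  2.12947033e+01, -3.69493954e+00, -4.02669804e-02,
       -6.51213598e+01,  1.17336657e+02]), 'qd': array([ 1.10812883, -0.85604044,  0.09572115,  0.1351719 ,  0.02932549,
        0.14011623]), 'joint_torque': array([-1.03582006e+00, -6.07426500e+01,  3.05167830e+01,  7.56463945e+00,
        5.28539799e-02,  3.07028205e-02]), 'tcp_pos': array([ 0.56138011, -0.35848466,  0.20731334]), 'eef_rot': array([-1.79916602e+02,  8.18507803e-02,  1.14735056e+01]), 'contact_force': array([-0.59861893,  0.01750863, -5.11437515]), 'moment': array([-0.00167382, -0.05080686, -0.00635418]), 'gripper_force': 59.9652761220932, 'gripper_width': 0.025778575809066107}
```

View pics/w2.png

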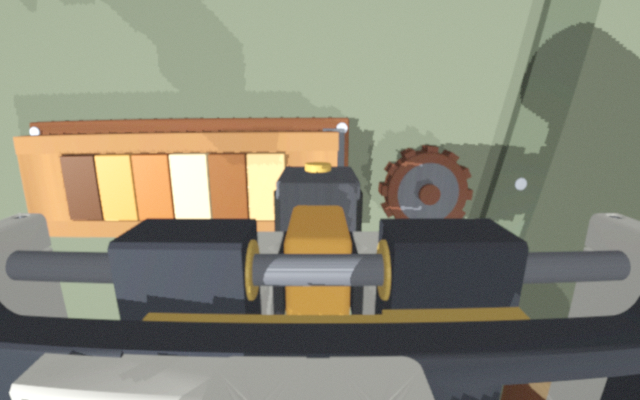

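The wrist view shows the roller held over the tile 1 margin, with the row running level in the picture from (82,187) to (266,187). The numbering wheel at (428,192) is clear. I'll check the side offset with depth.

```bash
python3 - <<'E'
from h import *
a=np.radians(101.5);u=np.array([np.cos(a),np.sin(a)]);w=np.array([np.sin(a),-np.cos(a)])
Q=np.load('w2.npy').reshape(-1,3);Q=Q[(Q[:,2]>.037)&(Q[:,2]<.06)]
d=Q[:,:2]-[.5363,-.2318];Y=d@u;X=d@w
m=abs(X)<.07;X,Y,Z=X[m],Y[m],Q[m,2]
e=[(y,X[(Y>y)&(Y<y+.01)].max()) for y in np.arange(-.08,.13,.01)]
print('edge slope deg, X at 0',np.degrees(np.polyfit(*zip(*e),1)[0]),np.polyfit(*zip(*e),1)[1],'Ymax',Y.max())
k=(X>.036)&(X<.045);print('rail z',np.polyfit(Y[k],Z[k],1))
s=get_state();d=s['tcp_pos'][:2]-[.5363,-.2318];print('tcp local',d@w,d@u)
E
```

```text
edge slope deg, X at 0 0.12881005458663033 0.048853858229771174 Ymax 0.15076623082592827
rail z [0.01304868 0.04674804]
tcp local -0.00015496930893343642 -0.1288084325011221
```

>>> apply_moves([
  {"dp": [0,0,-0.02],"yaw": 0},
  {"dp": [0,0,-0.035],"yaw": 0},
  {"dp": [0,0,-0.045],"yaw": 0},
  {"dp": [0,0,-0.05],"yaw": 0},
  {"dp": [0,0,-0.05],"yaw": 0},
  {"dp": [0,0,-0.05],"yaw": 0},
])

```text
time_s: 6.75
tcp_pos: [0.5622, -0.3591, 0.1591]
eef_rot: [180.0, -0.0, 11.5]
contact_force: [0.3, -0.3, -4.4]
gripper_width: 0.0255
gripper_force: 60.0
```

>>> apply_moves([
  {"dp": [0,0,-0.005],"yaw": 0},
  {"dp": [0,0,-0.009],"yaw": 0},
  {"dp": [0,0,-0.011],"yaw": 0},
  {"dp": [0,0,-0.012],"yaw": 0},
  {"dp": [0,0,-0.012],"yaw": 0},
  {"dp": [0,0,-0.012],"yaw": 0},
])

```text
time_s: 7.25
tcp_pos: [0.5618, -0.3594, 0.1466]
eef_rot: [180.0, -0.0, 11.5]
contact_force: [0.1, -0.8, -4.5]
gripper_width: 0.0257
gripper_force: 60.0
```

>>> apply_moves([
  {"dp": [0,0,-0.0005],"yaw": 0},
  {"dp": [0,0,-0.001],"yaw": 0},
  {"dp": [0,0,-0.001],"yaw": 0},
])

```text
time_s: 7.5
tcp_pos: [0.5619, -0.3594, 0.1457]
eef_rot: [180.0, -0.0, 11.5]
contact_force: [0.9, 0.0, -4.9]
gripper_width: 0.0257
gripper_force: 60.0
```

>>> apply_moves([
  {"dp": [0,0,-0.0005],"yaw": 0},
  {"dp": [0,0,-0.001],"yaw": 0},
  {"dp": [0,0,-0.001],"yaw": 0},
])

```text
time_s: 7.75
tcp_pos: [0.562, -0.3598, 0.1456]
eef_rot: [179.9, -0.0, 11.5]
contact_force: [-1.8, 0.3, 3.1]
gripper_width: 0.0256
gripper_force: 60.0
```

>>> apply_moves([
  {"dp": [0,0,-0.0005],"yaw": 0},
  {"dp": [0,0,-0.001],"yaw": 0},
  {"dp": [0,0,-0.001],"yaw": 0},
])

```text
time_s: 8.0
tcp_pos: [0.5622, -0.3602, 0.1455]
eef_rot: [179.9, -0.1, 11.5]
contact_force: [-3.5, -0.3, 8.3]
gripper_width: 0.0258
gripper_force: 60.0
```

>>> apply_moves([
  {"dp": [0,0,-0.0005],"yaw": 0},
  {"dp": [0,0,-0.001],"yaw": 0},
  {"dp": [-0.0003,0.0015,-0.001],"yaw": 0},
  {"dp": [-0.0006,0.003,-0.001],"yaw": 0},
  {"dp": [-0.0009,0.0045,-0.001],"yaw": 0},
  {"dp": [-0.0012,0.006,-0.001],"yaw": 0},
])

```text
time_s: 8.5
tcp_pos: [0.5612, -0.3547, 0.1455]
eef_rot: [179.8, -0.1, 11.6]
contact_force: [-3.5, -1.4, 12.8]
gripper_width: 0.0258
gripper_force: 60.0
```

>>> apply_moves([
  {"dp": [-0.0002,0.001,0],"yaw": 0},
  {"dp": [-0.0004,0.002,0],"yaw": 0},
  {"dp": [-0.0006,0.003,0],"yaw": 0},
  {"dp": [-0.0008,0.004,0],"yaw": 0},
])

```text
time_s: 8.83
tcp_pos: [0.5604, -0.3507, 0.1456]
eef_rot: [179.8, -0.1, 11.6]
contact_force: [-4.4, -1.1, 13.4]
gripper_width: 0.0262
gripper_force: 60.0
```

>>> apply_moves([
  {"dp": [-0.0002,0.001,0],"yaw": 0},
  {"dp": [-0.0004,0.002,0],"yaw": 0},
  {"dp": [-0.0006,0.003,0],"yaw": 0},
  {"dp": [-0.0008,0.004,0],"yaw": 0},
])

```text
time_s: 9.17
tcp_pos: [0.5596, -0.3467, 0.1456]
eef_rot: [179.8, -0.1, 11.6]
contact_force: [-4.3, -1.5, 13.1]
gripper_width: 0.0261
gripper_force: 60.0
```

>>> apply_moves([
  {"dp": [-0.0002,0.001,0],"yaw": 0},
  {"dp": [-0.0004,0.002,0],"yaw": 0},
  {"dp": [-0.0006,0.003,0],"yaw": 0},
  {"dp": [-0.0008,0.004,0],"yaw": 0},
])

```text
time_s: 9.5
tcp_pos: [0.559, -0.3435, 0.1457]
eef_rot: [179.7, -0.1, 11.6]
contact_force: [-3.6, -6.8, 10.1]
gripper_width: 0.026
gripper_force: 60.0
```

>>> apply_moves([
  {"dp": [-0.0002,0.001,0],"yaw": 0},
  {"dp": [-0.0004,0.002,0],"yaw": 0},
  {"dp": [-0.0006,0.003,0],"yaw": 0},
  {"dp": [-0.0008,0.004,0],"yaw": 0},
])

```text
time_s: 9.83
tcp_pos: [0.5583, -0.3397, 0.1457]
eef_rot: [179.7, -0.1, 11.6]
contact_force: [-2.5, -6.2, 11.5]
gripper_width: 0.0256
gripper_force: 60.0
```

>>> apply_moves([
  {"dp": [-0.0002,0.001,0],"yaw": 0},
  {"dp": [-0.0004,0.002,0],"yaw": 0},
  {"dp": [-0.0006,0.003,0],"yaw": 0},
  {"dp": [-0.0008,0.004,0],"yaw": 0},
])

```text
time_s: 10.17
tcp_pos: [0.5575, -0.3353, 0.1458]
eef_rot: [179.7, -0.1, 11.6]
contact_force: [-4.7, -3.7, 12.6]
gripper_width: 0.0256
gripper_force: 60.0
```

>>> apply_moves([
  {"dp": [-0.0002,0.0012,0],"yaw": 0},
  {"dp": [-0.0005,0.0024,0],"yaw": 0},
  {"dp": [-0.0007,0.0036,0],"yaw": 0},
  {"dp": [-0.001,0.0048,0],"yaw": 0},
  {"dp": [-0.0012,0.006,0],"yaw": 0},
  {"dp": [-0.0014,0.0072,0],"yaw": 0},
])

```text
time_s: 10.67
tcp_pos: [0.5559, -0.3275, 0.1457]
eef_rot: [179.8, -0.1, 11.6]
contact_force: [-4.9, -1.0, 14.3]
gripper_width: 0.0259
gripper_force: 60.0
```

>>> apply_moves([
  {"dp": [-0.0002,0.0012,0],"yaw": 0},
  {"dp": [-0.0005,0.0024,0],"yaw": 0},
  {"dp": [-0.0007,0.0036,0],"yaw": 0},
  {"dp": [-0.001,0.0048,0],"yaw": 0},
  {"dp": [-0.0012,0.006,0],"yaw": 0},
  {"dp": [-0.0014,0.0072,0],"yaw": 0},
])

```text
time_s: 11.17
tcp_pos: [0.5545, -0.3204, 0.1458]
eef_rot: [179.8, -0.1, 11.6]
contact_force: [-5.3, -0.6, 15.1]
gripper_width: 0.0259
gripper_force: 60.0
```

>>> apply_moves([
  {"dp": [-0.0002,0.0012,0],"yaw": 0},
  {"dp": [-0.0005,0.0024,0],"yaw": 0},
  {"dp": [-0.0007,0.0036,0],"yaw": 0},
  {"dp": [-0.001,0.0048,0.0001],"yaw": 0},
  {"dp": [-0.0012,0.006,0.0001],"yaw": 0},
  {"dp": [-0.0014,0.0072,0.0001],"yaw": 0},
  {"dp": [-0.0017,0.0084,0.0001],"yaw": 0},
  {"dp": [-0.0019,0.0096,0.0001],"yaw": 0},
])

```text
time_s: 11.83
tcp_pos: [0.5527, -0.3109, 0.146]
eef_rot: [179.8, -0.1, 11.6]
contact_force: [-5.1, -4.8, 13.8]
gripper_width: 0.0257
gripper_force: 60.0
```

>>> apply_moves([
  {"dp": [-0.0002,0.0012,0],"yaw": 0},
  {"dp": [-0.0005,0.0024,0],"yaw": 0},
  {"dp": [-0.0007,0.0036,0],"yaw": 0},
  {"dp": [-0.001,0.0048,0.0001],"yaw": 0},
  {"dp": [-0.0012,0.006,0.0001],"yaw": 0},
  {"dp": [-0.0014,0.0072,0.0001],"yaw": 0},
  {"dp": [-0.0017,0.0084,0.0001],"yaw": 0},
  {"dp": [-0.0019,0.0096,0.0001],"yaw": 0},
])

```text
time_s: 12.5
tcp_pos: [0.551, -0.3017, 0.1461]
eef_rot: [179.7, -0.1, 11.6]
contact_force: [-4.0, -3.9, 15.6]
gripper_width: 0.0256
gripper_force: 60.0
```

Load stays near 20 N. I'll carry on in longer stretches.

>>> apply_moves([
  {"dp": [-0.0002,0.0012,0],"yaw": 0},
  {"dp": [-0.0005,0.0024,0],"yaw": 0},
  {"dp": [-0.0007,0.0036,0],"yaw": 0},
  {"dp": [-0.001,0.0048,0.0001],"yaw": 0},
  {"dp": [-0.0012,0.006,0.0001],"yaw": 0},
  {"dp": [-0.0014,0.0072,0.0001],"yaw": 0},
  {"dp": [-0.0017,0.0084,0.0001],"yaw": 0},
  {"dp": [-0.0019,0.0096,0.0001],"yaw": 0},
  {"dp": [-0.0022,0.0108,0.0001],"yaw": 0},
  {"dp": [-0.0024,0.012,0.0001],"yaw": 0},
])

```text
time_s: 13.33
tcp_pos: [0.5485, -0.2891, 0.1462]
eef_rot: [179.8, -0.1, 11.6]
contact_force: [-4.1, -1.4, 17.5]
gripper_width: 0.0257
gripper_force: 60.0
```

>>> apply_moves([
  {"dp": [-0.0002,0.0012,0],"yaw": 0},
  {"dp": [-0.0005,0.0024,0],"yaw": 0},
  {"dp": [-0.0007,0.0036,0],"yaw": 0},
  {"dp": [-0.001,0.0048,0.0001],"yaw": 0},
  {"dp": [-0.0012,0.006,0.0001],"yaw": 0},
  {"dp": [-0.0014,0.0072,0.0001],"yaw": 0},
  {"dp": [-0.0017,0.0084,0.0001],"yaw": 0},
  {"dp": [-0.0019,0.0096,0.0002],"yaw": 0},
  {"dp": [-0.0022,0.0108,0.0002],"yaw": 0},
  {"dp": [-0.0024,0.012,0.0002],"yaw": 0},
])

```text
time_s: 14.17
tcp_pos: [0.5461, -0.2772, 0.1464]
eef_rot: [179.8, -0.1, 11.6]
contact_force: [-5.0, -5.1, 15.6]
gripper_width: 0.0254
gripper_force: 60.0
```

>>> apply_moves([
  {"dp": [-0.0002,0.0012,0],"yaw": 0},
  {"dp": [-0.0005,0.0024,0],"yaw": 0},
  {"dp": [-0.0007,0.0036,0.0001],"yaw": 0},
  {"dp": [-0.001,0.0048,0.0001],"yaw": 0},
  {"dp": [-0.0012,0.006,0.0001],"yaw": 0},
  {"dp": [-0.0014,0.0072,0.0001],"yaw": 0},
  {"dp": [-0.0017,0.0084,0.0001],"yaw": 0},
  {"dp": [-0.0019,0.0096,0.0002],"yaw": 0},
  {"dp": [-0.0022,0.0108,0.0002],"yaw": 0},
  {"dp": [-0.0024,0.012,0.0002],"yaw": 0},
])

```text
time_s: 15.0
tcp_pos: [0.5438, -0.2653, 0.1465]
eef_rot: [179.8, -0.1, 11.6]
contact_force: [-4.4, -3.3, 15.7]
gripper_width: 0.0259
gripper_force: 60.0
```

>>> apply_moves([
  {"dp": [-0.0002,0.0012,0],"yaw": 0},
  {"dp": [-0.0005,0.0024,0],"yaw": 0},
  {"dp": [-0.0007,0.0036,0.0001],"yaw": 0},
  {"dp": [-0.001,0.0048,0.0001],"yaw": 0},
  {"dp": [-0.0012,0.006,0.0001],"yaw": 0},
  {"dp": [-0.0014,0.0072,0.0001],"yaw": 0},
  {"dp": [-0.0017,0.0084,0.0001],"yaw": 0},
  {"dp": [-0.0019,0.0096,0.0002],"yaw": 0},
  {"dp": [-0.0022,0.0108,0.0002],"yaw": 0},
  {"dp": [-0.0024,0.012,0.0002],"yaw": 0},
])

```text
time_s: 15.83
tcp_pos: [0.5414, -0.253, 0.1467]
eef_rot: [179.8, -0.1, 11.6]
contact_force: [-4.1, -1.9, 15.8]
gripper_width: 0.026
gripper_force: 60.0
```

>>> apply_moves([
  {"dp": [-0.0002,0.0012,0],"yaw": 0},
  {"dp": [-0.0005,0.0024,0],"yaw": 0},
  {"dp": [-0.0007,0.0036,0.0001],"yaw": 0},
  {"dp": [-0.001,0.0048,0.0001],"yaw": 0},
  {"dp": [-0.0012,0.006,0.0001],"yaw": 0},
  {"dp": [-0.0014,0.0072,0.0001],"yaw": 0},
  {"dp": [-0.0017,0.0084,0.0001],"yaw": 0},
  {"dp": [-0.0019,0.0096,0.0001],"yaw": 0},
  {"dp": [-0.0022,0.0108,0.0001],"yaw": 0},
  {"dp": [-0.0024,0.012,0.0001],"yaw": 0},
])

```text
time_s: 16.67
tcp_pos: [0.5392, -0.2419, 0.1469]
eef_rot: [179.7, -0.1, 11.6]
contact_force: [-4.6, -7.6, 14.5]
gripper_width: 0.0256
gripper_force: 60.0
```

>>> apply_moves([
  {"dp": [-0.0002,0.0012,0],"yaw": 0},
  {"dp": [-0.0005,0.0024,0],"yaw": 0},
  {"dp": [-0.0007,0.0036,0.0001],"yaw": 0},
  {"dp": [-0.001,0.0048,0.0001],"yaw": 0},
  {"dp": [-0.0012,0.006,0.0001],"yaw": 0},
  {"dp": [-0.0014,0.0072,0.0001],"yaw": 0},
  {"dp": [-0.0017,0.0084,0.0001],"yaw": 0},
  {"dp": [-0.0019,0.0096,0.0002],"yaw": 0},
  {"dp": [-0.0022,0.0108,0.0002],"yaw": 0},
  {"dp": [-0.0024,0.012,0.0002],"yaw": 0},
])

```text
time_s: 17.5
tcp_pos: [0.5368, -0.2289, 0.1469]
eef_rot: [179.8, -0.2, 11.6]
contact_force: [-4.5, -1.4, 16.9]
gripper_width: 0.0259
gripper_force: 60.0
```

```bash
python3 -c "
from h import *
a=np.radians(101.5);u=np.array([np.cos(a),np.sin(a)]);w=np.array([np.sin(a),-np.cos(a)])
s=get_state();d=s['tcp_pos'][:2]-[.5363,-.2318];print(d@w,d@u)"
```

```text
0.001026135220464667 0.0027355271838539075
```

>>> apply_moves([
  {"dp": [-0.0002,0.0012,0],"yaw": 0},
  {"dp": [-0.0005,0.0024,0],"yaw": 0},
  {"dp": [-0.0007,0.0036,0.0001],"yaw": 0},
  {"dp": [-0.001,0.0048,0.0001],"yaw": 0},
  {"dp": [-0.0012,0.006,0.0001],"yaw": 0},
  {"dp": [-0.0014,0.0072,0.0001],"yaw": 0},
  {"dp": [-0.0017,0.0084,0.0001],"yaw": 0},
  {"dp": [-0.0019,0.0096,0.0002],"yaw": 0},
  {"dp": [-0.0022,0.0108,0.0002],"yaw": 0},
  {"dp": [-0.0024,0.012,0.0002],"yaw": 0},
  {"dp": [-0.0026,0.0132,0.0002],"yaw": 0},
  {"dp": [-0.0029,0.0144,0.0002],"yaw": 0},
])

```text
time_s: 18.5
tcp_pos: [0.5338, -0.2144, 0.1472]
eef_rot: [179.8, -0.2, 11.6]
contact_force: [-5.2, -2.0, 18.4]
gripper_width: 0.0258
gripper_force: 60.0
```

>>> apply_moves([
  {"dp": [-0.0002,0.0012,0],"yaw": 0},
  {"dp": [-0.0005,0.0024,0],"yaw": 0},
  {"dp": [-0.0007,0.0036,0.0001],"yaw": 0},
  {"dp": [-0.001,0.0048,0.0001],"yaw": 0},
  {"dp": [-0.0012,0.006,0.0001],"yaw": 0},
  {"dp": [-0.0014,0.0072,0.0001],"yaw": 0},
  {"dp": [-0.0017,0.0084,0.0001],"yaw": 0},
  {"dp": [-0.0019,0.0096,0.0002],"yaw": 0},
  {"dp": [-0.0022,0.0108,0.0002],"yaw": 0},
  {"dp": [-0.0024,0.012,0.0002],"yaw": 0},
  {"dp": [-0.0026,0.0132,0.0002],"yaw": 0},
  {"dp": [-0.0029,0.0144,0.0002],"yaw": 0},
])

```text
time_s: 19.5
tcp_pos: [0.5311, -0.2003, 0.1473]
eef_rot: [179.8, -0.2, 11.6]
contact_force: [-4.1, -3.6, 17.5]
gripper_width: 0.0256
gripper_force: 60.0
```

>>> apply_moves([
  {"dp": [-0.0002,0.0012,0],"yaw": 0},
  {"dp": [-0.0005,0.0024,0],"yaw": 0},
  {"dp": [-0.0007,0.0036,0.0001],"yaw": 0},
  {"dp": [-0.001,0.0048,0.0001],"yaw": 0},
  {"dp": [-0.0012,0.006,0.0001],"yaw": 0},
  {"dp": [-0.0014,0.0072,0.0001],"yaw": 0},
  {"dp": [-0.0017,0.0084,0.0001],"yaw": 0},
  {"dp": [-0.0019,0.0096,0.0002],"yaw": 0},
  {"dp": [-0.0022,0.0108,0.0002],"yaw": 0},
  {"dp": [-0.0024,0.012,0.0002],"yaw": 0},
  {"dp": [-0.0026,0.0132,0.0002],"yaw": 0},
  {"dp": [-0.0029,0.0144,0.0002],"yaw": 0},
])

```text
time_s: 20.5
tcp_pos: [0.5282, -0.1855, 0.1475]
eef_rot: [179.8, -0.2, 11.6]
contact_force: [-4.3, -1.5, 18.8]
gripper_width: 0.0258
gripper_force: 60.0
```

>>> apply_moves([
  {"dp": [-0.0002,0.0012,0.0001],"yaw": 0},
  {"dp": [-0.0005,0.0024,0.0002],"yaw": 0},
  {"dp": [-0.0007,0.0036,0.0003],"yaw": 0},
  {"dp": [-0.001,0.0048,0.0003],"yaw": 0},
  {"dp": [-0.0012,0.006,0.0004],"yaw": 0},
  {"dp": [-0.0014,0.0072,0.0004],"yaw": 0},
  {"dp": [-0.0017,0.0084,0.0004],"yaw": 0},
  {"dp": [-0.0019,0.0096,0.0004],"yaw": 0},
  {"dp": [-0.0022,0.0108,0.0005],"yaw": 0},
  {"dp": [-0.0024,0.012,0.0005],"yaw": 0},
  {"dp": [-0.0026,0.0132,0.0005],"yaw": 0},
  {"dp": [-0.0029,0.0144,0.0005],"yaw": 0},
])

```text
time_s: 21.5
tcp_pos: [0.5255, -0.1716, 0.1477]
eef_rot: [179.8, -0.2, 11.6]
contact_force: [-2.0, -5.7, 14.7]
gripper_width: 0.0257
gripper_force: 60.0
```

>>> apply_moves([
  {"dp": [-0.0002,0.0012,0],"yaw": 0},
  {"dp": [-0.0005,0.0024,0],"yaw": 0},
  {"dp": [-0.0007,0.0036,0.0001],"yaw": 0},
  {"dp": [-0.001,0.0048,0.0001],"yaw": 0},
  {"dp": [-0.0012,0.006,0.0001],"yaw": 0},
  {"dp": [-0.0014,0.0072,0.0001],"yaw": 0},
  {"dp": [-0.0017,0.0084,0.0001],"yaw": 0},
  {"dp": [-0.0019,0.0096,0.0002],"yaw": 0},
  {"dp": [-0.0022,0.0108,0.0002],"yaw": 0},
  {"dp": [-0.0024,0.012,0.0002],"yaw": 0},
  {"dp": [-0.0026,0.0132,0.0002],"yaw": 0},
  {"dp": [-0.0029,0.0144,0.0002],"yaw": 0},
])

```text
time_s: 22.5
tcp_pos: [0.5225, -0.1564, 0.1479]
eef_rot: [179.9, -0.2, 11.6]
contact_force: [-3.6, -1.6, 17.5]
gripper_width: 0.0259
gripper_force: 60.0
```

>>> apply_moves([
  {"dp": [-0.0002,0.0012,0],"yaw": 0},
  {"dp": [-0.0005,0.0024,0],"yaw": 0},
  {"dp": [-0.0007,0.0036,0.0001],"yaw": 0},
  {"dp": [-0.001,0.0048,0.0001],"yaw": 0},
  {"dp": [-0.0012,0.006,0.0001],"yaw": 0},
  {"dp": [-0.0014,0.0072,0.0001],"yaw": 0},
  {"dp": [-0.0017,0.0084,0.0001],"yaw": 0},
  {"dp": [-0.0019,0.0096,0.0002],"yaw": 0},
  {"dp": [-0.0022,0.0108,0.0002],"yaw": 0},
  {"dp": [-0.0024,0.012,0.0002],"yaw": 0},
  {"dp": [-0.0026,0.0132,0.0002],"yaw": 0},
  {"dp": [-0.0029,0.0144,0.0002],"yaw": 0},
])

```text
time_s: 23.5
tcp_pos: [0.5195, -0.142, 0.1481]
eef_rot: [179.9, -0.2, 11.6]
contact_force: [-5.0, -1.4, 16.6]
gripper_width: 0.0253
gripper_force: 60.0
```

>>> apply_moves([
  {"dp": [-0.0002,0.0012,0],"yaw": 0},
  {"dp": [-0.0005,0.0024,0],"yaw": 0},
  {"dp": [-0.0007,0.0036,0.0001],"yaw": 0},
  {"dp": [-0.001,0.0048,0.0001],"yaw": 0},
  {"dp": [-0.0012,0.006,0.0001],"yaw": 0},
  {"dp": [-0.0014,0.0072,0.0001],"yaw": 0},
  {"dp": [-0.0017,0.0084,0.0001],"yaw": 0},
  {"dp": [-0.0019,0.0096,0.0002],"yaw": 0},
  {"dp": [-0.0022,0.0108,0.0002],"yaw": 0},
  {"dp": [-0.0024,0.012,0.0002],"yaw": 0},
  {"dp": [-0.0026,0.0132,0.0002],"yaw": 0},
  {"dp": [-0.0029,0.0144,0.0002],"yaw": 0},
])

```text
time_s: 24.5
tcp_pos: [0.5167, -0.1276, 0.1483]
eef_rot: [179.9, -0.2, 11.6]
contact_force: [-4.6, -1.2, 17.8]
gripper_width: 0.0257
gripper_force: 60.0
```

>>> apply_moves([
  {"dp": [-0.0002,0.0012,0],"yaw": 0},
  {"dp": [-0.0005,0.0024,0],"yaw": 0},
  {"dp": [-0.0007,0.0036,0.0001],"yaw": 0},
  {"dp": [-0.001,0.0048,0.0001],"yaw": 0},
  {"dp": [-0.0012,0.006,0.0001],"yaw": 0},
  {"dp": [-0.0014,0.0072,0.0001],"yaw": 0},
  {"dp": [-0.0017,0.0084,0.0001],"yaw": 0},
  {"dp": [-0.0019,0.0096,0.0002],"yaw": 0},
  {"dp": [-0.0022,0.0108,0.0002],"yaw": 0},
  {"dp": [-0.0024,0.012,0.0002],"yaw": 0},
  {"dp": [-0.0026,0.0132,0.0002],"yaw": 0},
  {"dp": [-0.0029,0.0144,0.0002],"yaw": 0},
  {"dp": [-0.0033,0.0168,0.0003],"yaw": 0},
  {"dp": [-0.0033,0.0168,0.0003],"yaw": 0},
])

```text
time_s: 25.67
tcp_pos: [0.5133, -0.1104, 0.1486]
eef_rot: [179.9, -0.2, 11.6]
contact_force: [-4.8, -1.5, 17.1]
gripper_width: 0.0258
gripper_force: 60.0
```

```bash
python3 - <<'E'
from h import *
a=np.radians(101.6);u=np.array([np.cos(a),np.sin(a)]);w=np.array([np.sin(a),-np.cos(a)])
c0=np.array([.5363,-.2318])+.0009*w+.001*u
s=get_state();d=s['tcp_pos'][:2]-c0;print(d@w,d@u,s['contact_force'])
for n in('wrist','top','scene'):
    c,P=cap(n,n+'3.png');T=P.reshape(-1,3);d=T[:,:2]-c0;Y=d@u;X=d@w
    g=(T[:,2]>.038)&(T[:,2]<.058)
    m=g&(abs(X)<.046)&(abs(X)>.034)&(abs(Y)<.14)
    p=np.polyfit(Y[m],T[m,2],1);print(n,'rail',p,m.sum())
    for i,y in enumerate((-125,-85,-51,-17,17,51,85)):
        k=g&(abs(X)<.022)&(abs(Y-y/1e3)<.012)
        if k.sum()>10: print('tile',i,k.sum(),((np.median(T[k,2])-np.polyval(p,y/1e3))*1e3).round(2))
E
```

```text
0.0009531501817156171 0.1225087465700667 [-4.84264191 -1.50716361 17.11482216]
wrist rail [0.01296562 0.04664   ] 6055
tile 0 678 0.0
tile 1 1313 -0.06
tile 2 1641 -0.09
tile 3 1487 -0.1
tile 4 1296 -0.11
tile 5 1328 -0.09
tile 6 1223 -0.11
top rail [0.01264306 0.0463786 ] 462
tile 0 134 0.01
tile 1 138 -0.24
tile 2 136 -0.01
tile 3 134 -0.3
scene rail [0.00843253 0.04700678] 472
tile 0 59 1.1
tile 1 61 1.11
tile 2 63 1.22
tile 3 64 0.8
tile 4 63 1.14
tile 5 70 1.34
tile 6 54 1.64
```

View pics/wrist3.png

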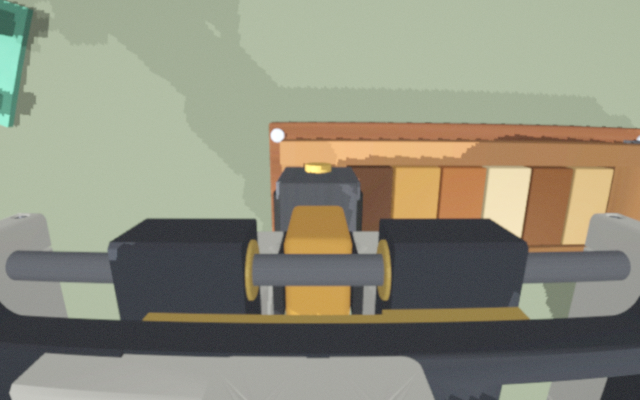

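In the wrist view the roller stands on the far margin and all six tiles, (376,200) to (590,205), are flush within 0.1 mm of the rails. Lifting off now.

>>> apply_moves([
  {"dp": [0,0,0.003],"yaw": 0},
  {"dp": [0,0,0.01],"yaw": 0},
  {"dp": [0,0,0.025],"yaw": 0},
  {"dp": [0,0,0.045],"yaw": 0},
  {"dp": [0,0,0.06],"yaw": 0},
  {"dp": [0,0,0.065],"yaw": 0},
  {"dp": [0,0,0.065],"yaw": 0},
  {"dp": [0,0,0.065],"yaw": 0},
])

```text
time_s: 26.48
tcp_pos: [0.5115, -0.1099, 0.21]
eef_rot: [-180.0, 0.0, 11.5]
contact_force: [-0.2, -0.5, -5.5]
gripper_width: 0.0259
gripper_force: 60.0
```

```bash
python3 -c "
from h import *
for i in range(3):
    s=get_state();print(s['tcp_pos'].round(4),s['eef_rot'].round(2),s['contact_force'].round(1));cams.capture('top')"
```

```text
[ 0.5115 -0.1099  0.21  ] [-1.7996e+02  4.0000e-02  1.1480e+01] [-0.2 -0.5 -5.5]
[ 0.5112 -0.11    0.2095] [-1.7996e+02  1.0000e-01  1.1480e+01] [-0.3 -0.2 -5.2]
[ 0.5111 -0.11    0.2094] [-1.7996e+02  1.2000e-01  1.1490e+01] [ 0.4  0.1 -5.8]
```

>>> apply_moves([
  {"dp": [0.004,0.02,0],"yaw": -1.5},
  {"dp": [0.011,0.055,0],"yaw": -4},
  {"dp": [0.019,0.09,0],"yaw": -6},
  {"dp": [0.026,0.125,0],"yaw": -8},
  {"dp": [0.033,0.16,0],"yaw": -10},
  {"dp": [0.041,0.195,0],"yaw": -12.5},
  {"dp": [0.048,0.23,0],"yaw": -15},
  {"dp": [0.055,0.265,0],"yaw": -17.5},
  {"dp": [0.061,0.29,0],"yaw": -19},
  {"dp": [0.063,0.3,0],"yaw": -19.5},
  {"dp": [0.0635,0.3036,0],"yaw": -19.5},
  {"dp": [0.0635,0.3036,0],"yaw": -19.5},
  {"dp": [0.0635,0.3036,0],"yaw": -19.5},
  {"dp": [0.0635,0.3036,0],"yaw": -19.5},
  {"dp": [0.0635,0.3036,0],"yaw": -19.5},
])

```text
time_s: 27.88
tcp_pos: [0.5753, 0.1923, 0.2108]
eef_rot: [180.0, 0.0, -8.1]
contact_force: [0.2, -0.1, -4.7]
gripper_width: 0.0256
gripper_force: 60.0
```

```bash
python3 - <<'E'
from h import *
for i in range(2):
    s=get_state();print(s['tcp_pos'].round(4),s['eef_rot'].round(2),s['contact_force'].round(1));cams.capture('top')
c,P=cap('wrist','w4.png')
Q=P.reshape(-1,3);k=(Q[:,2]>.17)&(Q[:,2]<.235)&(np.hypot(Q[:,0]-.575,Q[:,1]-.194)<.06)
q=Q[k];print(len(q),np.percentile(q[:,2],[5,50,95]))
E
```

```text
[0.5753 0.1923 0.2108] [ 1.7999e+02  1.0000e-02 -8.0500e+00] [ 0.2 -0.1 -4.7]
[0.5754 0.1925 0.2109] [-179.99   -0.     -8.05] [ 0.2  1.3 -4.5]
9098 [0.17635445 0.21018583 0.2284798 ]
```

View pics/w4.png

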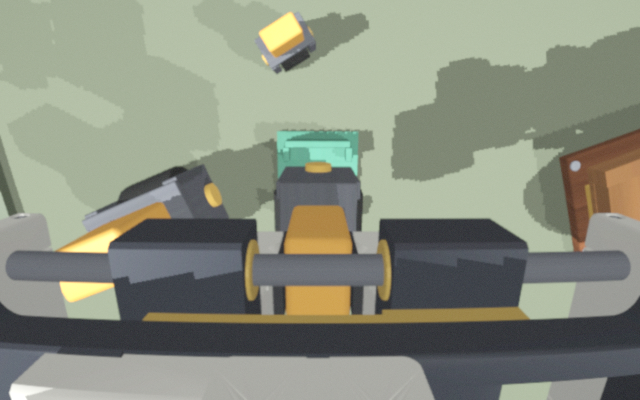

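The wrist view shows the held roller, fork at (318,190), centred over the rest at (318,155). It sits at the same pixels as before rolling, so it has not slipped. Going down.

>>> apply_moves([
  {"dp": [-0.0005,0.001,-0.015],"yaw": 0},
  {"dp": [-0.0005,0.001,-0.035],"yaw": 0},
  {"dp": [-0.0005,0.001,-0.055],"yaw": 0},
  {"dp": [-0.0005,0.001,-0.07],"yaw": 0},
  {"dp": [-0.0005,0.001,-0.08],"yaw": 0},
  {"dp": [-0.0005,0.001,-0.085],"yaw": 0},
  {"dp": [-0.0005,0.001,-0.085],"yaw": 0},
  {"dp": [-0.0005,0.001,-0.085],"yaw": 0},
  {"dp": [-0.0005,0.001,-0.085],"yaw": 0},
])

```text
time_s: 28.78
tcp_pos: [0.5757, 0.1948, 0.1269]
eef_rot: [-179.9, -0.1, -8.0]
contact_force: [0.8, -0.1, -4.2]
gripper_width: 0.0255
gripper_force: 60.0
```

>>> apply_moves([
  {"dp": [0,0,-0.002],"yaw": 0},
  {"dp": [0,0,-0.004],"yaw": 0},
  {"dp": [0,0,-0.006],"yaw": 0},
  {"dp": [0,0,-0.008],"yaw": 0},
  {"dp": [0,0,-0.01],"yaw": 0},
  {"dp": [0,0,-0.01],"yaw": 0},
  {"dp": [0,0,-0.01],"yaw": 0},
])

```text
time_s: 29.37
tcp_pos: [0.5749, 0.1944, 0.1155]
eef_rot: [180.0, 0.0, -8.0]
contact_force: [0.1, 0.4, -4.4]
gripper_width: 0.0256
gripper_force: 60.0
```

No resistance so far. The cheeks are inside the walls.

>>> apply_moves([
  {"dp": [0,-0.0005,-0.002],"yaw": 0},
  {"dp": [0,-0.0005,-0.004],"yaw": 0},
  {"dp": [0,-0.0005,-0.0055],"yaw": 0},
  {"dp": [0,-0.0005,-0.006],"yaw": 0},
  {"dp": [0,-0.0005,-0.006],"yaw": 0},
  {"dp": [0,-0.0005,-0.006],"yaw": 0},
])

```text
time_s: 29.87
tcp_pos: [0.575, 0.194, 0.1097]
eef_rot: [180.0, 0.0, -8.0]
contact_force: [0.2, 0.7, -4.4]
gripper_width: 0.0259
gripper_force: 60.0
```

>>> apply_moves([
  {"dp": [0,0,-0.0005],"yaw": 0},
  {"dp": [0,0,-0.001],"yaw": 0},
  {"dp": [0,0,-0.001],"yaw": 0},
])

```text
time_s: 30.12
tcp_pos: [0.575, 0.194, 0.1087]
eef_rot: [-180.0, 0.0, -8.0]
contact_force: [-0.2, -0.7, -4.5]
gripper_width: 0.0257
gripper_force: 60.0
```

>>> apply_moves([
  {"dp": [0,0,-0.0005],"yaw": 0},
  {"dp": [0,0,-0.0007],"yaw": 0},
  {"dp": [0,0,-0.0007],"yaw": 0},
])

```text
time_s: 30.37
tcp_pos: [0.5751, 0.194, 0.1085]
eef_rot: [-180.0, -0.0, -8.0]
contact_force: [-3.1, -0.7, -0.4]
gripper_width: 0.026
gripper_force: 60.0
```

Its weight is on the ledges. I'll release it gently, then rise.

>>> apply_moves([
  {"dp": [0,0,0],"yaw": 0},
  {"dp": [0,0,0],"yaw": 0},
  {"dp": [0,0,0],"yaw": 0},
  {"dp": [0,0,0],"yaw": 0},
  {"dp": [0,0,0],"yaw": 0},
  {"dp": [0,0,0],"yaw": 0},
  {"dp": [0,0,0],"yaw": 0},
  {"dp": [0,0,0],"yaw": 0},
  {"dp": [0,0,0],"yaw": 0},
  {"dp": [0,0,0],"yaw": 0},
], grip=-1, squeeze=10)

```text
time_s: 31.2
tcp_pos: [0.575, 0.194, 0.1081]
eef_rot: [-180.0, -0.0, -8.0]
contact_force: [0.4, 0.4, 0.2]
gripper_width: 0.0851
gripper_force: 0.0
```

>>> apply_moves([
  {"dp": [0,0,0.01],"yaw": 0},
  {"dp": [0,0,0.03],"yaw": 0},
  {"dp": [0,0,0.06],"yaw": 0},
  {"dp": [0,0,0.09],"yaw": 0},
  {"dp": [0,0,0.12],"yaw": 0},
  {"dp": [0,0,0.15],"yaw": 0},
  {"dp": [0,0,0.18],"yaw": 0},
  {"dp": [0,0,0.19],"yaw": 0},
  {"dp": [0,0,0.19],"yaw": 0},
  {"dp": [0,0,0.19],"yaw": 0},
])

```text
time_s: 32.03
tcp_pos: [0.5749, 0.194, 0.2989]
eef_rot: [-179.9, -0.1, -8.0]
contact_force: [-0.4, 0.1, -0.0]
gripper_width: 0.0874
gripper_force: 0.0
```

```bash
python3 - <<'E'
from h import *
c,P=cap('wrist','w5.png')
Q=P.reshape(-1,3)
for z0,z1,rad in((.11,.15,.05),(.06,.15,.06),(.026,.038,.08)):
    q=Q[(Q[:,2]>z0)&(Q[:,2]<z1)&(np.hypot(Q[:,0]-.573,Q[:,1]-.192)<rad)]
    rc=cv2.minAreaRect((q[:,:2]*1000).astype(np.float32));print(np.round(rc[0],1),np.round(rc[1],1),round(rc[2],1),np.percentile(q[:,2],[5,50,95]).round(4))
c,P=cap('top','t5.png');a=np.radians(101.6);u=np.array([np.cos(a),np.sin(a)]);w=np.array([np.sin(a),-np.cos(a)])
T=P.reshape(-1,3);d=T[:,:2]-[.5363,-.2318];Y=d@u;X=d@w;g=(T[:,2]>.038)&(T[:,2]<.058);m=g&(abs(X)<.046)&(abs(X)>.034)&(abs(Y)<.14)
p=np.polyfit(Y[m],T[m,2],1)
print([((np.median(T[k,2])-np.polyval(p,y/1e3))*1e3).round(2) for y in(-85,-51,-17,17,51,85) for k in[g&(abs(X)<.022)&(abs(Y-y/1e3)<.012)]])
E
```

```text
[574.2 194.7] [25.6 43.3] 81.9 [0.1216 0.1245 0.1258]
[573.9 194.6] [43.3 66. ] 81.8 [0.0733 0.1227 0.1256]
[573.7 193.8] [63.4 85.6] 81.1 [0.03   0.0317 0.0333]
[np.float64(-0.02), np.float64(-0.64), np.float64(0.02), np.float64(-0.19), np.float64(0.09), np.float64(-0.18)]
```

View pics/w5.png

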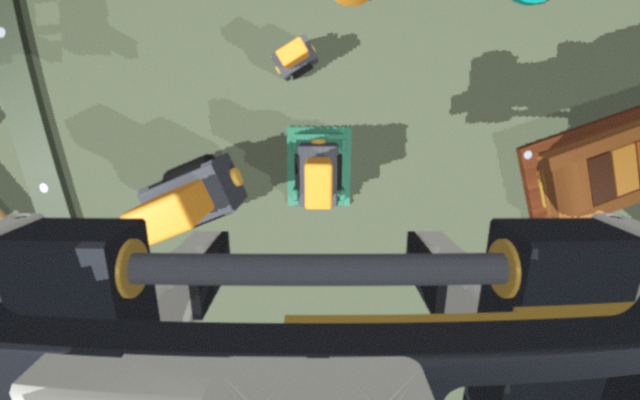

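The roller stands upright in its rest at (319,175), at its first height. The tiles are flush and the bystanders unmoved, so I'm handing in.

```bash
python3 -c "
from plant import r
print(r.close_job())"
```

```text
the job is handed in; nothing more can be done
None
```

I handed the job in at about 32 s: one unbroken pass pressed all six tiles flush (load readings about 15–24 N), and the roller is upright back in its rest, with nothing else touched.

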